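# Unstack the soldering supplies onto their places

### The job

Get the soldering corner ready: take the stack apart from the top, one thing at a time, and set each down before taking the next. Stand the red-lidded tip-tinner pot in the round well of the iron stand, the yellow-lidded flux tin in the steel tray, put the green tape roll over the spindle of the black spool holder, and lay the white ceramic palette lengthwise in the middle of the folded teal mat. Set everything down flat without dropping it, and let the blue caliper and the steel tweezers on the bench stay where they are.

Things in the scene. Friction and masses are not known exactly. Their poses are not given: they have to be found in the camera images.
- pot_center (a point): Tip-tinner pot, top of the stack: a small white plastic jar with a ribbed red lid, 32 mm across, 24 mm high, 30 g. The point is its centre, half-way up (12 mm above its underside); z is up. It starts standing on the flux tin.
- tin_center (a point): Flux tin, second from the top: a flat round aluminium tin with a yellow lid, 46 mm across, 22 mm high, 60 g. The point is its centre, 11 mm above its underside; z is up. It starts standing on the tape roll.
- tape_center (a point): Roll of green electrical tape lying flat, third from the top: 58 mm outside, hole 34 mm, 19 mm high, 45 g. The point is in the middle of the hole, 9.5 mm above its underside; z is up. It starts lying on the palette.
- palette_center (a point): White glazed ceramic palette with six round wells, bottom of the stack, on the bench: 96 mm long (its x), 58 mm wide (its y), 18 mm high, 200 g. The point is its centre, 9 mm above its underside. It can be taken across its 58 mm width.
- stand: Dark grey soldering-iron stand, fixed; base plate 8 mm thick, 90 mm wide (y), from x = -38 to 112 mm. Origin at bench level under the centre of its round well: bright floor 8 mm above the bench, 52 mm wide inside; rim 58 mm outside, 14 mm above the bench. An empty spring holder starts 60 mm behind the well (+x), leans away and ends 140 mm behind it, 110 mm up. The pot belongs in the well.
- tray: Stainless steel tray, fixed, 104 mm (x) by 84 mm (y) outside, inside 100 by 80 mm, floor 2 mm above the bench, rim 12 mm above the bench. The origin is the centre of its underside. The flux tin belongs in it.
- holder: Black nylon spool holder, fixed: a round base 82 mm across and 8 mm high with an upright spindle 14 mm thick in its middle, whose top is 36 mm above the bench. The origin is the centre of its underside. The tape roll belongs over the spindle, flat on the base.
- mat: Teal silicone soldering mat folded flat, fixed: 136 mm (x) by 104 mm (y), 8 mm high. The origin is the centre of its underside. The palette belongs in its middle, long side along the mat's long side (x), either way round.
- caliper: Blue plastic caliper, a bystander lying flat, 150 mm long (x), jaws out to 46 mm to one side (-y), 8 mm high, 35 g, loose. The origin is in the middle of its beam, at bench level.
- tweezers: Stainless tweezers, a bystander, 125 mm long (x), 16 mm wide, 9 mm high, 20 g, loose. The origin is at bench level half-way along.
There are look-alikes about, which are no part of the job. Of the things that look like the part that bears pot_center, the smallest one is meant.

How it is judged:
On the way, in this order (a step that is already met when the one before it is completed fails the run):
1. the tip-tinner pot stands in the well of the iron stand, let go, while the tin still stands on the tape (horizontal distance between pot_center and stand below 0.013 m and z of pot_center in the frame of stand between 0.016 and 0.024 m and linear speed of pot below 0.02 m/s and angular speed of pot below 0.3 rad/s and angle between pot_center's own z axis and vertical below 0.08 rad and contact force between the fingers and pot below 0.05 N and distance between tin_center and tape_center below 0.028 m), for 0.2 s.
2. the flux tin stands in the steel tray, let go, while the tape still lies on the palette (x of tin_center in the frame of tray between -0.03 and 0.03 m and y of tin_center in the frame of tray between -0.02 and 0.02 m and z of tin_center in the frame of tray between 0.009 and 0.017 m and linear speed of tin below 0.02 m/s and angular speed of tin below 0.3 rad/s and angle between tin_center's own z axis and vertical below 0.08 rad and contact force between the fingers and tin below 0.05 N and distance between tape_center and palette_center below 0.028 m), for 0.2 s.
3. the tape roll lies over the spindle of the spool holder, let go (horizontal distance between tape_center and holder below 0.013 m and z of tape_center in the frame of holder between 0.0135 and 0.0215 m and linear speed of tape below 0.02 m/s and angular speed of tape below 0.3 rad/s and angle between tape_center's own z axis and vertical below 0.08 rad and contact force between the fingers and tape below 0.05 N), for 0.2 s.
4. the palette lies in the middle of the folded mat, in line with it, let go (horizontal distance between palette_center and mat below 0.015 m and angle between the x axis of palette_center and the x axis of mat, either way round below 0.26 rad and z of palette_center in the frame of mat between 0.013 and 0.021 m and linear speed of palette below 0.02 m/s and angular speed of palette below 0.3 rad/s and angle between palette_center's own z axis and vertical below 0.08 rad and contact force between the fingers and palette below 0.05 N), for 0.2 s.
At the end, for the whole second after the job is handed in: Pot flat in the well (centres within 13 mm), tin flat in the tray (within 30 x 20 mm of its centre), tape flat on the holder over its spindle (13 mm), palette flat on the mat (15 mm, 15 deg); all upright, let go, at rest (horizontal distance between pot_center and stand below 0.013 m and z of pot_center in the frame of stand between 0.016 and 0.024 m and linear speed of each of pot, tin, tape, palette below 0.02 m/s and angular speed of each of pot, tin, tape, palette below 0.3 rad/s and angle between each of pot_center, tin_center, tape_center, palette_center's own z axis and vertical below 0.08 rad and x of tin_center in the frame of tray between -0.03 and 0.03 m and y of tin_center in the frame of tray between -0.02 and 0.02 m and z of tin_center in the frame of tray between 0.009 and 0.017 m and horizontal distance between tape_center and holder below 0.013 m and z of tape_center in the frame of holder between 0.0135 and 0.0215 m and horizontal distance between palette_center and mat below 0.015 m and angle between the x axis of palette_center and the x axis of mat, either way round below 0.26 rad and z of palette_center in the frame of mat between 0.013 and 0.021 m); the robot touches nothing.
It fails at once if the blue caliper is shifted by more than 20 mm (distance of caliper from where it was at the start of the episode above 0.02 m).
It fails at once if the tweezers are shifted by more than 20 mm (distance of tweezers from where it was at the start of the episode above 0.02 m).
It fails at once if one of the four is dropped or knocked down (faster than 0.65 m/s while the fingers do not touch it) ((linear speed of pot above 0.65 m/s and contact force between the fingers and pot below 0.05 N) or (linear speed of tin above 0.65 m/s and contact force between the fingers and tin below 0.05 N) or (linear speed of tape above 0.65 m/s and contact force between the fingers and tape below 0.05 N) or (linear speed of palette above 0.65 m/s and contact force between the fingers and palette below 0.05 N)).
It also fails if it takes over 122 s, if anything falls off the work surface, if the arm or the gripper's body presses on something with over 40 N, if the wrist force passes 120 N, or if a joint passes its speed limit or range.

### The arm

A 6-joint arm with a two-finger parallel gripper is mounted at the origin on the work surface. World frame = base frame: x ahead of the robot, y to its left, z up, the work surface at z = 0. Lengths are in m, angles in rad, forces in N, time in s.
With the tool pointing down it reaches from about 0.325 to 0.9 m from the base axis. Payload 3.5 kg.
Tool frame: the origin (TCP) lies between the finger pads; the fingertips stand 14 mm ahead of it and the grasp point (between the pads) lies 5 mm behind it; z points along the fingers, y is the line along which they close (so a half turn about z gives the same grasp; the last joint's range is limited). The gripper opens to 85 mm and grips with 20 to 120 N. Pads are 22 mm wide; open, the fingers measure 114 mm over their backs; the gripper's body (76 mm by 85 mm) begins 54 mm behind the grasp point. The pads swing forward as they close: fully open they stand 13 mm farther back than shut.
Start: joints at [1.014, 0.276, -0.026, 1.268, 0, 1.467], TCP at [0.274, 0.562, 0.245] pointing down, gripper open.
Joint ranges: [-3.12, 3.12], [-0.85, 1.88], [-1.08, 1.24], [-1.95, 2.15], [-1.57, 1.53], [-3.14, 3.14]. Speed limits (rad/s): [2.57, 2.57, 3.14, 3.14, 3.14, 3.14].

### API

Orientations are given as a unit quaternion [w, x, y, z].
In Python, from rig import bot gives the robot as it stands. The module is installed in compiled form; this text tells all that it offers.
- The arm moves only by the tool carry_out, never from a script. Its arguments are lists of equal length, an entry for each row: "dp": the shift along the tool's x, y, z in m, a list of three; "dr": the turn, a rotation vector about the tool's x, y, z in degrees, a list of three; "gripper": the opening, from 0 (shut) to 1 (fully open). In form: {"dp": [[x, y, z], ...], "dr": [[rx, ry, rz], ...], "gripper": [gripper, ...]}. A call has exactly 5 rows; each row shifts and turns the commanded pose from where the row before left it, along the tool's axes as they then stand; what a row does not reach is not made up. A row lasts 1/8 s, in which the tool goes at most 62.5 mm and 10.7 degrees, less where a joint would pass 70% of its speed; a pose out of reach is approached as far as the arm can. A call is refused whole if a number of a shift passes 0.0625 or a number of a turn 10.7, either way. A call with a gripper value outside its range is refused whole. The fingers move at their own pace and stop on an object; "grip_force" is the grip in N (left out, the last holds). Time passes only in rows, so rows that do not move let the fingers close, or fill a call up. It gives the time, the measured TCP pose, the force, the opening and the grip force at its end, in the units of the state.
- bot.sense(): the state, without advancing time (a new reading comes with each control period).
- bot.camera(name): name is "scene" or "top"; returns (picture, depth): 384x512x3 uint8, red, green, blue; 384x512 float32, m along the optical axis (not along the pixel's ray), 0 where there is no reading.
- bot.get_calibration(name): a dict with "fx", "fy", "cx", "cy" (pixels), "distortion" ([k1, k2, p1, p2, k3] as OpenCV has them; the pictures are not rectified), "xyz" and "orientation" of the camera in the world. Camera axes: x right, y down, z forward; pixel columns grow to the right and rows downward; lengths in m; the calibration is good to about 2 mm. A picture is of the moment at which its call begins. get_calibration takes no time and is no camera call.
- bot.job_done(): hands the job in; it is judged then, once.
The state is a dict: "clock": time; "joint_positions": joint angles; "joint_velocities": joint speeds; "effort": joint torques, N m; "ee_pos": TCP position; "tcp_rot": TCP orientation; "ft_force": force on the tool from outside, world axes, zero at the start; "wrist_torque": the same for the moment, N m; "opening": opening from 0.0 (shut) to 1.0 (fully open); "finger_force": force on a finger pad.
Only numpy, scipy, OpenCV 4.12 (cv2) and the standard library are available. Lean on these libraries where they do the work, as an engineer would, in place of code of your own. Each camera call takes 0.05 s, during which the arm holds its last target. There are 200 camera calls.

## Working session

There is one attempt and no reset: what is moved stays moved. The work goes in short steps, Python scripts to look and compute and a tool call to move; the robot and the scene stay as the last step left them, time stands still between calls to the robot, and variables do not carry over. Pictures are saved under pics/ and viewed, at most 14 in all, crops included, and the job is handed in when it is done.

Besides the shell and the picture viewer there is one more tool, called after "Request:" as name(argument=value, ...) on one line, values as JSON. carry_out: Moves the arm, as the interface text tells. Its arguments: {"type":"object","properties":{"dp":{"type":"array","items":{"type":"array","items":{"type":"number"}}},"dr":{"type":"array","items":{"type":"array","items":{"type":"number"}}},"gripper":{"type":"array","items":{"type":"number"}},"grip_force":{"type":"number"}},"required":["dp","dr","gripper"]}

```bash
mkdir -p pics; cat > h.py <<'E'
import numpy as np, cv2
from scipy.spatial.transform import Rotation as R
from rig import bot
def cal(n):
    c=bot.get_calibration(n);K=np.array([[c['fx'],0,c['cx']],[0,c['fy'],c['cy']],[0,0,1.]])
    q=c['orientation'];return K,np.array(c['distortion'],float),R.from_quat([q[1],q[2],q[3],q[0]]).as_matrix(),np.array(c['xyz'],float)
def shot(n,f):
    p,d=bot.camera(n);cv2.imwrite(f'pics/{f}.png',p[:,:,::-1]);np.save(f'pics/{f}.npy',d);return p,d
def ray(n,u,v):
    K,D,M,t=cal(n);x=cv2.undistortPoints(np.array([[[u,v]]],float),K,D)[0,0];return t,M@np.array([x[0],x[1],1])
def atz(n,u,v,z):
    t,r=ray(n,u,v);return t+r*(z-t[2])/r[2]
def atd(n,u,v,d):
    t,r=ray(n,u,v);return t+r*d
def cloud(n,d):
    K,D,M,t=cal(n);v,u=np.mgrid[:384,:512];x=cv2.undistortPoints(np.stack([u,v],-1).reshape(-1,1,2).astype(float),K,D).reshape(384,512,2)
    P=np.dstack([x,np.ones((384,512))])*d[...,None];return P@M.T+t
def proj(n,p):
    K,D,M,t=cal(n);return cv2.projectPoints(((np.atleast_2d(p)-t)@M)[:,None],np.zeros(3),np.zeros(3),K,D)[0][:,0]
E
python3 - <<'E'
from h import *
a,_=shot('scene','s0');b,_=shot('top','t0')
for n in('scene','top'):print(n,cal(n)[0][0],cal(n)[3],cal(n)[2].round(2).tolist())
s=bot.sense();print(s['ee_pos'],s['tcp_rot'],s['opening'],R.from_quat(np.roll(s['tcp_rot'],-1)).as_matrix().round(3))
E
```

```text
scene [393.53645193   0.         259.27242883] [1.12749403 0.57137324 0.76116813] [[-0.73, 0.44, -0.52], [0.68, 0.48, -0.55], [0.01, -0.76, -0.65]]
top [420.35624325   0.         254.97170555] [ 0.34143533 -0.01530203  1.31661443] [[-0.02, -0.98, 0.19], [-1.0, 0.03, 0.02], [-0.02, -0.19, -0.98]]
[0.2736503  0.56115186 0.24425565] [-3.40208764e-04  2.24964589e-01  9.74366401e-01 -9.66568985e-04] 1.0002821016790933 [[-0.899  0.438 -0.001]
 [ 0.438  0.899 -0.002]
 [ 0.    -0.002 -1.   ]]
```

View pics/s0.png

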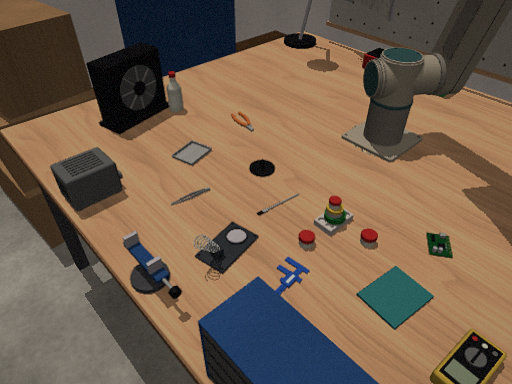

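View pics/t0.png

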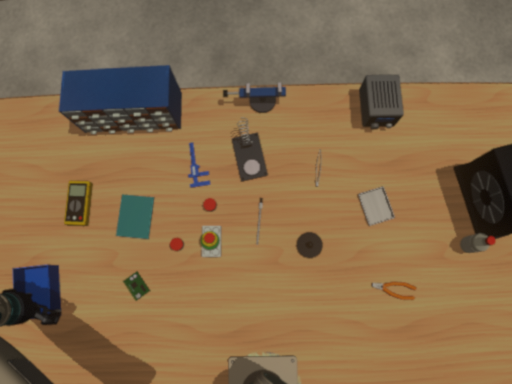

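Scene picture: the stack is at (335,212), the stand at (228,245), the tray at (192,153), the holder at (262,168) and the mat at (395,296). Top picture: the same things are at (210,240), (250,157), (377,206), (309,245) and (136,216). The caliper is at (197,165). The thin tool at (260,220) looks like a screwdriver or iron, and the tweezers are at (319,167).

Candidates for the pot (scene pixels): stack top (335,202), loose red lid (307,238), loose red lid (369,236), bottle with red cap (172,80). By the description (top of the stack, smallest) it is (335,202). I'll check this in a crop.

```bash
python3 - <<'E'
from h import *
a=cv2.imread('pics/s0.png');b=cv2.imread('pics/t0.png')
A=cv2.resize(a[180:260,285:385],(500,400),interpolation=cv2.INTER_CUBIC)
B=cv2.resize(b[185:265,160:220],(300,400),interpolation=cv2.INTER_CUBIC)
cv2.imwrite('pics/c0.png',np.hstack([A,B]))
def box(n,u0,u1,v0,v1):
    d=np.load(f'pics/{n}0.npy');return cloud({'s':'scene','t':'top'}[n],d)[v0:v1,u0:u1].reshape(-1,3), (a if n=='s' else b)[v0:v1,u0:u1].reshape(-1,3)[:,::-1].astype(int)
def st(l,P):
    if len(P)>3: print(l,len(P),'med',np.median(P,0).round(4),'mid',((np.percentile(P,3,0)+np.percentile(P,97,0))/2).round(4),'ext',(np.percentile(P,97,0)-np.percentile(P,3,0)).round(3),'ztop',np.percentile(P[:,2],95).round(4))
def red(c):return (c[:,0]>120)&(c[:,1]<60)&(c[:,2]<70)
for n,bx in(('s',(322,350,192,212)),('s',(295,320,225,250)),('s',(357,383,225,248)),('t',(198,222,228,255)),('t',(198,222,195,215)),('t',(166,188,235,255))):
    P,c=box(n,*bx);st('red '+n+str(bx),P[red(c)])
P,c=box('t',190,235,218,265)
for z0,z1 in((.006,.03),(.03,.042),(.05,.065),(.075,.09)):
    st(f'stack z{z0}',P[(P[:,2]>z0)&(P[:,2]<z1)])
P,c=box('s',310,360,190,238)
for z0,z1 in((.006,.03),(.03,.042),(.05,.065),(.075,.09)):
    st(f'stackS z{z0}',P[(P[:,2]>z0)&(P[:,2]<z1)])
P,c=box('t',110,162,188,245);m=(c[:,2]>c[:,0]+50)&(c[:,1]>80);st('mat',P[m]);print(cv2.minAreaRect(P[m][:,:2].astype(np.float32)))
P,c=box('s',350,440,260,330);m=(c[:,2]>c[:,0]+50)&(c[:,1]>70);st('matS',P[m]);print(cv2.minAreaRect(P[m][:,:2].astype(np.float32)))
P,c=box('t',290,330,225,265);m=c.sum(1)<180;st('holder',P[m]);st('spindle',P[P[:,2]>.025])
P,c=box('s',245,280,155,182);m=c.sum(1)<180;st('holderS',P[m]);st('spindleS',P[P[:,2]>.025])
P,c=box('t',350,400,180,230);m=(P[:,2]>.007)&(P[:,2]<.02);st('trayrim',P[m])
m=(abs(c[:,0]-c[:,2])<25);st('tray',P[m]);print(cv2.minAreaRect(P[m][:,:2].astype(np.float32)))
P,c=box('s',168,216,138,168);m=(abs(c[:,0]-c[:,2])<25);st('trayS',P[m]);print(cv2.minAreaRect(P[m][:,:2].astype(np.float32)))
P,c=box('t',240,265,145,180);m=c.min(1)>140;st('well',P[m]);m=(P[:,2]>.011)&(P[:,2]<.02);st('wellrim',P[m])
P,c=box('s',222,250,224,248);m=c.min(1)>140;st('wellS',P[m])
E
```

```text
red s(322, 350, 192, 212) 65 med [0.4581 0.1481 0.0811] mid [0.4589 0.1481 0.0809] ext [0.025 0.025 0.005] ztop 0.083
red s(295, 320, 225, 250) 134 med [0.5682 0.1555 0.0295] mid [0.5686 0.155  0.029 ] ext [0.033 0.035 0.005] ztop 0.0314
red s(357, 383, 225, 248) 126 med [0.4473 0.2587 0.0289] mid [0.4467 0.2581 0.0293] ext [0.033 0.031 0.005] ztop 0.0314
red t(198, 222, 228, 255) 65 med [0.4568 0.1478 0.0808] mid [0.458  0.1477 0.0814] ext [0.021 0.024 0.008] ztop 0.0847
red t(198, 222, 195, 215) 112 med [0.567  0.1538 0.0291] mid [0.5658 0.1528 0.0295] ext [0.032 0.034 0.011] ztop 0.0343
red t(166, 188, 235, 255) 116 med [0.4451 0.2565 0.0295] mid [0.4452 0.2559 0.029 ] ext [0.031 0.035 0.009] ztop 0.0332
stack z0.006 308 med [0.4376 0.1415 0.013 ] mid [0.4538 0.1485 0.014 ] ext [0.093 0.058 0.014] ztop 0.02
stack z0.03 92 med [0.4402 0.1492 0.0355] mid [0.4537 0.1517 0.0354] ext [0.052 0.053 0.008] ztop 0.0392
stack z0.05 88 med [0.4515 0.1506 0.0571] mid [0.4563 0.1488 0.0571] ext [0.042 0.043 0.011] ztop 0.0616
stack z0.075 92 med [0.4572 0.1449 0.0806] mid [0.4582 0.146  0.0811
[... 1162 characters left out ...]
 0.0101] mid [ 0.5534 -0.3715  0.0114] ext [0.117 0.101 0.008] ztop 0.0148
tray 801 med [ 0.5537 -0.3721  0.001 ] mid [ 0.5535 -0.3717  0.0032] ext [0.096 0.086 0.014] ztop 0.0083
((0.48142391443252563, -0.20388752222061157), (0.10843324661254883, 0.45704221725463867), 23.240148544311523)
trayS 543 med [ 0.5518 -0.3734  0.0008] mid [ 0.5528 -0.3689  0.0034] ext [0.107 0.097 0.013] ztop 0.0095
((0.844890832901001, 0.05005091428756714), (1.1791160106658936, 0.12747988104820251), 55.3678092956543)
wellrim 76 med [0.6933 0.0234 0.0129] mid [0.7086 0.0197 0.0144] ext [0.098 0.064 0.007] ztop 0.0174
wellS 162 med [0.6873 0.018  0.0066] mid [0.6879 0.0179 0.0066] ext [0.039 0.037 0.005] ztop 0.0088
```

View pics/c0.png

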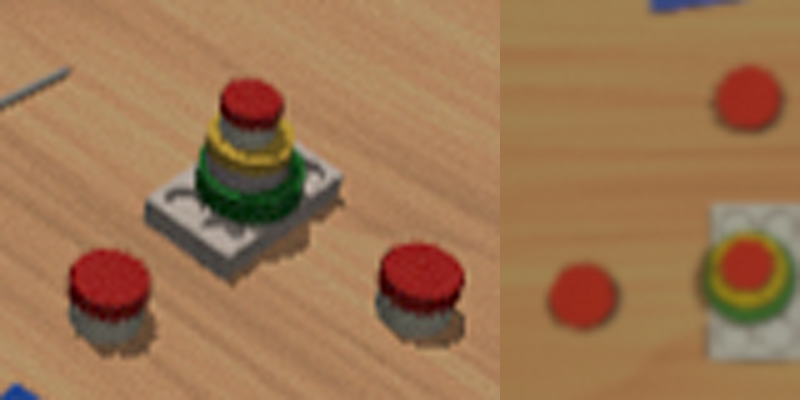

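The crop shows the stack top as the smaller red lid (crop (250,103)). The two loose jars (110,285) and (420,270) are about 40 mm across and 31 mm high, so they are look-alikes. The stack levels measure 18, 37, 60 and 83 mm, which agrees with the text. Next I need yaws and refined centres.

```bash
cat > m.py <<'E'
from h import *
def fit(n,f,bx,mask,zr,lab):
    a=cv2.imread(f'pics/{f}.png')[:,:,::-1].astype(int);d=np.load(f'pics/{f}.npy');P=cloud(n,d)
    u0,u1,v0,v1=bx;P=P[v0:v1,u0:u1];c=a[v0:v1,u0:u1];m=mask(c)&(P[...,2]>zr[0])&(P[...,2]<zr[1])&(d[v0:v1,u0:u1]>0.1)
    m=m.astype(np.uint8);k,L,S,_=cv2.connectedComponentsWithStats(m,connectivity=8);
    if k<2: print(lab,n,'none');return
    i=1+np.argmax(S[1:,4]);Q=P[L==i];r=cv2.minAreaRect(Q[:,:2].astype(np.float32));cc=cv2.minEnclosingCircle(Q[:,:2].astype(np.float32))
    print(lab,n,len(Q),'rect',np.round(r[0],4),np.round(r[1],3),round(r[2],1),'med',np.median(Q,0).round(4),'circ',np.round(cc[0],4),round(cc[1],4))
E
python3 - <<'E'
from m import *
any_=lambda c:np.ones(c.shape[:2],bool)
teal=lambda c:(c[...,1]>c[...,0]+25)&(c[...,2]>c[...,0]+15)
dark=lambda c:c.sum(-1)<210
grey=lambda c:(abs(c[...,0]-c[...,2])<30)
fit('top','t0',(110,165,185,245),teal,(-.01,.03),'mat');fit('scene','s0',(350,440,260,330),teal,(-.01,.03),'mat')
fit('top','t0',(190,235,218,265),any_,(.008,.024),'palette');fit('scene','s0',(305,360,190,240),grey,(.008,.024),'palette')
fit('top','t0',(225,275,128,185),dark,(.002,.03),'stand');fit('scene','s0',(190,262,218,275),dark,(.002,.03),'stand')
fit('top','t0',(350,400,180,230),grey,(-.01,.03),'tray');fit('scene','s0',(168,216,138,168),grey,(-.01,.03),'tray')
fit('top','t0',(290,330,225,265),dark,(-.01,.05),'holder');fit('scene','s0',(245,280,155,182),dark,(-.01,.05),'holder')
for l,b in(('tape',(.028,.041)),):fit('scene','s0',(305,360,190,240),lambda c:c[...,1]>c[...,0]+15,b,l);fit('top','t0',(190,235,218,265),lambda c:c[...,1]>c[...,0]+15,b,l)
# well floor in top image
fit('top','t0',(236,270,145,185),lambda c:c.min(-1)>105,(-.01,.03),'well');fit('scene','s0',(222,250,224,248),lambda c:c.min(-1)>105,(-.01,.03),'well')
y=lambda c:(c[...,0]>110)&(c[...,2]<c[...,0]-60)&(c[...,1]>.6*c[...,0])
fit('top','t0',(190,235,218,265),y,(.045,.067),'tin');fit('scene','s0',(305,360,190,240),y,(.045,.067),'tin')
b=cv2.imread('pics/t0.png');cv2.imwrite('pics/c1.png',np.hstack([cv2.resize(b[120:190,225:275],(400,560),interpolation=cv2.INTER_CUBIC),cv2.resize(b[180:230,352:402],(400,400),interpolation=cv2.INTER_CUBIC).copy() if 0 else cv2.resize(b[170:240,352:402],(400,560),interpolation=cv2.INTER_CUBIC)]))
E
```

```text
mat top 1246 rect [0.5385 0.3972] [0.104 0.13 ] 83.3 med [0.5378 0.3969 0.0062] circ [0.5401 0.3976] 0.0807
mat scene 2421 rect [0.54   0.3983] [0.107 0.138] 83.3 med [0.5446 0.4018 0.0068] circ [0.5393 0.3982] 0.0865
palette top 272 rect [0.4537 0.1484] [0.058 0.094] 87.7 med [0.4354 0.1442 0.0136] circ [0.4537 0.1484] 0.0549
palette scene 282 rect [0.4556 0.1536] [0.06  0.098] 86.5 med [0.4821 0.163  0.0145] circ [0.4576 0.1544] 0.0545
stand top 809 rect [0.7261 0.0278] [0.149 0.086] 11.4 med [0.7342 0.0301 0.0071] circ [0.7251 0.0286] 0.0829
stand scene 1220 rect [0.7266 0.03  ] [0.15  0.091] 11.6 med [0.7346 0.0453 0.0065] circ [0.7271 0.0293] 0.0845
tray top 848 rect [ 0.5533 -0.3707] [0.103 0.087] 16.0 med [ 0.5538 -0.3724  0.0012] circ [ 0.5538 -0.3725] 0.0652
tray scene 557 rect [ 0.5528 -0.3757] [0.111 0.103] 16.2 med [ 0.5518 -0.3743  0.0008] circ [ 0.5521 -0.3754] 0.0732
holder top 502 rect [ 0.4359 -0.1531] [0.076 0.076] 42.9 med [ 0.4354 -0.1529  0.0065] circ [ 0.4364 -0.1534] 0.0398
holder scene 343 rect [ 0.4358 -0.1561] [0.094 0.08 ] 70.0 med [ 0.441  -0.1473  0.0058] circ [ 0.4296 -0.1555] 0.0486
tape scene 106 rect [0.4623 0.1613] [0.042 0.055] 47.2 med [0.4724 0.1704 0.0343] circ [0.4584 0.1578] 0.0302
tape top 50 rect [0.4415 0.1463] [0.025 0.055] 23.3 med [0.4362 0.1479 0.0357] circ [0.452  0.1508] 0.0274
well top 172 rect [0.6908 0.0216] [0.044 0.046] 0.0 med [0.6903 0.0211 0.0069] circ [0.6911 0.0202] 0.0247
well scene 196 rect [0.6868 0.0173] [0.045 0.048] 43.5 med [0.6877 0.0184 0.0066] circ [0.688  0.0187] 0.0245
tin top 72 rect [0.4586 0.15  ] [0.042 0.044] 80.9 med [0.4503 0.1494 0.0571] circ [0.4581 0.1498] 0.0227
tin scene 56 rect [0.4627 0.1551] [0.037 0.045] 41.6 med [0.4681 0.1596 0.0565] circ [0.4591 0.1525] 0.0229
```

View pics/c1.png

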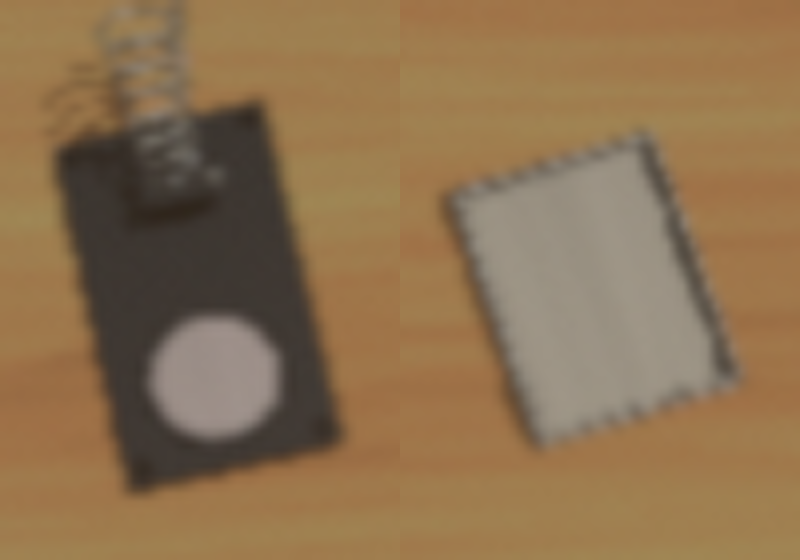

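Both views agree. The stand's yaw is 11.5° with its well at (0.690,0.020), and the tray is at (0.553,-0.373) with yaw 16°. The mat is at (0.540,0.398) with yaw -6.7°, the holder at (0.436,-0.153), and the palette at (0.454,0.149) with yaw about -2.5°. Now a planning helper, then the move to the pot.

```bash
cat > p.py <<'E'
import sys
from h import *
# usage: p.py x y z closing_deg : turn about tool z, then shift in tool axes before and after the turn
def plan(x,y,z,c):
    s=bot.sense();M=R.from_quat(np.roll(s['tcp_rot'],-1)).as_matrix();p=np.array(s['ee_pos'])
    cur=np.degrees(np.arctan2(M[1,1],M[0,1]));t=-((c-cur+90)%180-90)
    e=M.T@[0,0,-1.];tilt=np.degrees(np.cross([0,0,1],e))
    d=np.array([x,y,z])-p;M2=M@R.from_rotvec([tilt[0]/57.3,tilt[1]/57.3,0]).as_matrix()@R.from_euler('z',t,degrees=True).as_matrix()
    print('clk',round(s['clock'],2),'pos',p.round(4),'cl',cur.round(1),'turn z',t.round(2),'tilt',tilt.round(2),'| before',(M.T@d).round(4),'| after',(M2.T@d).round(4),'F',np.round(s['ft_force'],1),'op',round(s['opening'],3),'ff',np.round(s['finger_force'],1))
if __name__=='__main__':plan(*map(float,sys.argv[1:5]))
E
python3 p.py .459 .149 .20 101.5
```

```text
clk 0.1 pos [0.2737 0.5612 0.2443] cl 64.0 turn z -37.5 tilt [-0.12 -0.01  0.  ] | before [-0.3473 -0.2891  0.0448] | after [-0.0995 -0.4408  0.0443] F [ 0.7 -0.7 -0.8] op 1.0 ff 0.0
```

Request:
carry_out(dp=[[-0.0434,-0.0361,0],[-0.0434,-0.0361,0],[-0.0434,-0.0361,0],[-0.0434,-0.0361,0],[-0.0434,-0.0361,0]], dr=[[0,0,0],[0,0,0],[0,0,0],[0,0,0],[0,0,0]], gripper=[1,1,1,1,1], grip_force=30)

```text
clock: 0.72
ee_pos: [0.3901, 0.3026, 0.2449]
tcp_rot: [-0.0, 0.225, 0.974, -0.0]
ft_force: [1.0, 0.8, 0.3]
opening: 0.998
finger_force: 0.0
```

Request:
carry_out(dp=[[-0.0434,-0.0361,0],[-0.0434,-0.0361,0],[-0.0434,-0.0361,0],[0,0,0],[0,0,0]], dr=[[0,0,0],[0,0,0],[0,0,0],[0,0,-9.4],[0,0,-9.4]], gripper=[0.6,0.6,0.6,0.6,0.6])

```text
clock: 1.35
ee_pos: [0.4594, 0.1488, 0.2448]
tcp_rot: [-0.001, 0.061, 0.998, -0.0]
ft_force: [0.2, -0.3, -0.4]
opening: 0.6
finger_force: 0.0
```

Request:
carry_out(dp=[[0,0,0],[0,0,0],[0,0,0.02],[0,0,0.02],[0,0,0]], dr=[[0,0,-9.4],[0,0,-9.3],[0,0,0],[0,0,0],[0,0,0]], gripper=[0.6,0.6,0.6,0.6,0.6])

```text
clock: 1.98
ee_pos: [0.4576, 0.1496, 0.2034]
tcp_rot: [-0.002, -0.1, 0.995, -0.0]
ft_force: [-0.3, -0.3, -0.3]
opening: 0.598
finger_force: 0.0
```

```bash
python3 p.py .459 .149 .08 101.5; python3 - <<'E'
from h import *
a,_=shot('scene','s1');b,_=shot('top','t1')
p=np.array(bot.sense()['ee_pos']);u,v=proj('scene',p)[0].astype(int);print(u,v)
A=a[max(0,v-60):v+90,u-75:u+75,::-1];print(max(0,v-60),u-75)
cv2.imwrite('pics/c2.png',cv2.resize(A,(600,600),interpolation=cv2.INTER_CUBIC))
E
```

```text
clk 1.98 pos [0.4576 0.1496 0.2034] cl 101.5 turn z -0.0 tilt [ 0.   -0.27  0.  ] | before [-0.0019 -0.0009  0.1234] | after [-0.0013 -0.0009  0.1234] F [-0.3 -0.3 -0.3] op 0.598 ff 0.0
342 160
100 267
```

View pics/c2.png

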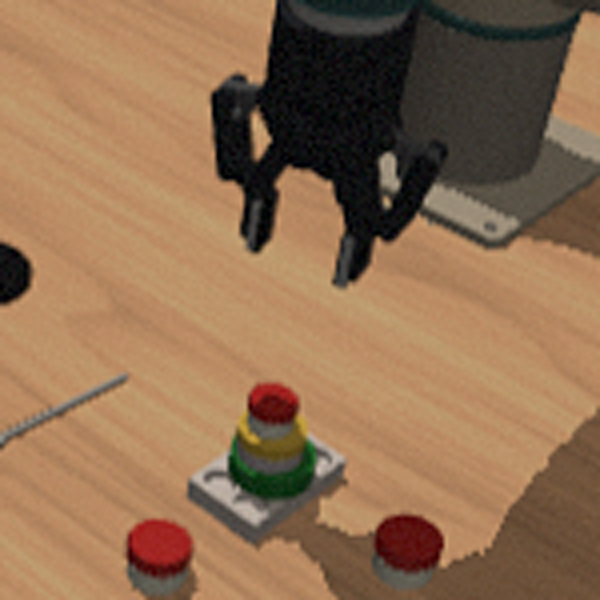

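The crop shows the open fingers above the stack, with fingertips at crop (340,285) and (257,250), i.e. full-frame (352,171) and (331,162). I'll measure their height from depth.

```bash
python3 - <<'E'
from h import *
P=cloud('scene',np.load('pics/s1.npy'));c=cv2.imread('pics/s1.png').astype(int)
for u0,u1,v0,v1 in((325,338,150,166),(345,362,155,175)):
    Q=P[v0:v1,u0:u1].reshape(-1,3);Q=Q[(Q[:,2]>.15)&(Q[:,2]<.3)];z=np.sort(Q[:,2]);print(z[:6].round(4),Q[Q[:,2]<z[0]+.012].mean(0).round(4),np.ptp(Q[Q[:,2]<z[0]+.012],0).round(3))
E
```

```text
[0.1906 0.1912 0.1918 0.1933 0.1937 0.1959] [0.4689 0.1242 0.1972] [0.023 0.015 0.011]
[0.1926 0.1936 0.1949 0.195  0.196  0.1961] [0.4607 0.184  0.1994] [0.018 0.013 0.012]
```

Request:
carry_out(dp=[[-0.0015,-0.001,0.045],[0,0,0.045],[0,0,0.02],[0,0,0.0135],[0,0,0]], dr=[[0,-0.3,0],[0,0,0],[0,0,0],[0,0,0],[0,0,0]], gripper=[0.6,0.6,0.6,0.6,0.6])

```text
clock: 2.7
ee_pos: [0.4616, 0.1494, 0.0818]
tcp_rot: [0.002, -0.1, 0.995, 0.0]
ft_force: [0.3, -1.1, 0.2]
opening: 0.599
finger_force: 0.0
```

```bash
python3 p.py .459 .149 .08 101.5; python3 - <<'E'
from h import *
a,_=shot('scene','s2');b,_=shot('top','t2')
cv2.imwrite('pics/c3.png',cv2.resize(a[150:250,285:385,::-1],(600,600),interpolation=cv2.INTER_CUBIC))
E
```

```text
clk 2.7 pos [0.4616 0.1494 0.0818] cl 101.5 turn z -0.0 tilt [ 0.    0.28 -0.  ] | before [0.0027 0.0001 0.0018] | after [0.0027 0.0001 0.0018] F [ 0.3 -1.1  0.2] op 0.599 ff 0.0
```

View pics/c3.png

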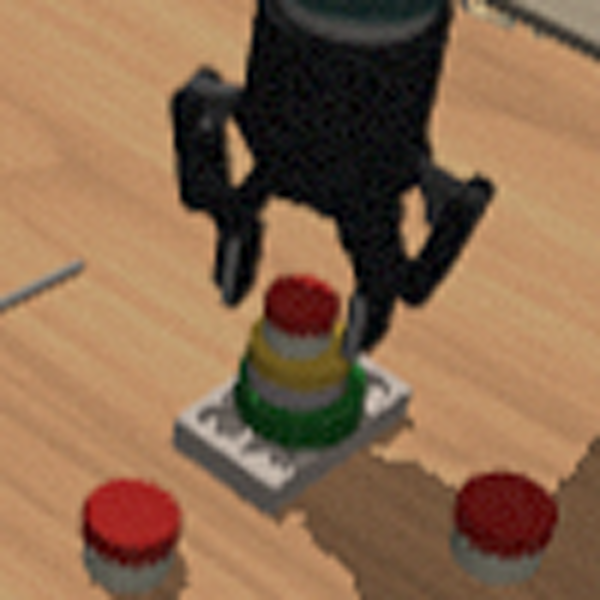

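The fingers straddle the pot's lid (crop (300,305)), with tips above the tin. Now I grip gently, then lift a little.

Request:
carry_out(dp=[[0.002,0,0.001],[0,0,0],[0,0,0],[0,0,0],[0,0,0]], dr=[[0,0.3,0],[0,0,0],[0,0,0],[0,0,0],[0,0,0]], gripper=[0.5,0.42,0.35,0.3,0.3], grip_force=25)

```text
clock: 3.42
ee_pos: [0.4601, 0.149, 0.0815]
tcp_rot: [0.0, -0.1, 0.995, 0.0]
ft_force: [-1.5, -0.5, 6.1]
opening: 0.36
finger_force: 24.7
```

```bash
python3 p.py .69 .02 .16 101.5
```

```text
clk 3.42 pos [0.4601 0.149  0.0815] cl 101.5 turn z -0.0 tilt [-0.01  0.06  0.  ] | before [-0.1997 -0.1723 -0.0783] | after [-0.1996 -0.1723 -0.0785] F [-1.5 -0.5  6.1] op 0.36 ff 24.7
```

Request:
carry_out(dp=[[0,0,-0.01],[0,0,-0.03],[0,0,-0.04],[-0.015,-0.013,0],[-0.035,-0.03,0]], dr=[[0,0,0],[0,0,0],[0,0,0],[0,0,0],[0,0,0]], gripper=[0.3,0.3,0.3,0.3,0.3])

```text
clock: 4.05
ee_pos: [0.5169, 0.1169, 0.1609]
tcp_rot: [-0.0, -0.101, 0.995, 0.0]
ft_force: [0.5, 0.3, -0.5]
opening: 0.362
finger_force: 24.9
```

Request:
carry_out(dp=[[-0.04,-0.0345,0],[-0.04,-0.0345,0],[-0.035,-0.03,0],[-0.025,-0.022,0],[-0.01,-0.008,0]], dr=[[0,0,0],[0,0,0],[0,0,0],[0,0,0],[0,0,0]], gripper=[0.3,0.3,0.3,0.3,0.3])

```text
clock: 4.68
ee_pos: [0.691, 0.0187, 0.1592]
tcp_rot: [-0.001, -0.099, 0.995, 0.0]
ft_force: [-0.8, 0.7, -0.0]
opening: 0.363
finger_force: 24.9
```

```bash
python3 p.py .69 .02 .05 101.5;  python3 - <<'E'
from m import *
a,_=shot('scene','s3');b,_=shot('top','t3')
red=lambda c:(c[...,0]>90)&(c[...,1]<50)&(c[...,2]<60)
fit('scene','s3',(215,270,170,240),red,(.06,.3),'pot')
P=cloud('scene',np.load('pics/s3.npy'));u,v=proj('scene',bot.sense()['ee_pos'])[0].astype(int);print(u,v)
cv2.imwrite('pics/c4.png',cv2.resize(a[v-50:v+100,u-75:u+75,::-1],(600,600),interpolation=cv2.INTER_CUBIC))
E
```

```text
clk 4.67 pos [0.691  0.0187 0.1592] cl 101.4 turn z -0.1 tilt [ 0.01 -0.07  0.  ] | before [0.0006 0.0014 0.1092] | after [0.0007 0.0015 0.1092] F [-0.8  0.7 -0. ] op 0.363 ff 24.9
pot scene 45 rect [0.6942 0.0149] [0.027 0.016] 56.3 med [0.6947 0.016  0.1591] circ [0.6926 0.0161] 0.014
233 191
```

View pics/c4.png

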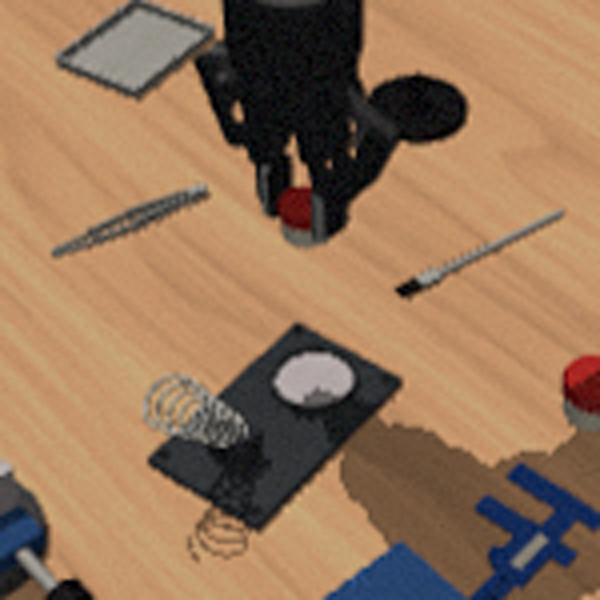

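The crop shows the pot held upright (crop (302,215)) with its underside below the fingertips, above the well at (315,378). Lowering.

Request:
carry_out(dp=[[0.001,0.001,0.045],[0,0,0.045],[0,0,0.024],[0,0,0.01],[0,0,0]], dr=[[0,0,0],[0,0,0],[0,0,0],[0,0,0],[0,0,0]], gripper=[0.3,0.3,0.3,0.3,0.3])

```text
clock: 5.4
ee_pos: [0.6876, 0.0217, 0.0366]
tcp_rot: [-0.001, -0.101, 0.995, 0.0]
ft_force: [0.5, 0.1, -0.4]
opening: 0.358
finger_force: 24.9
```

Request:
carry_out(dp=[[0,0,0.001],[0,0,0.001],[0,0,0.001],[0,0,0],[0,0,0]], dr=[[0,0,0],[0,0,0],[0,0,0],[0,0,0],[0,0,0]], gripper=[0.3,0.3,0.3,0.3,0.3])

```text
clock: 6.02
ee_pos: [0.6887, 0.021, 0.0339]
tcp_rot: [0.0, -0.1, 0.995, 0.0]
ft_force: [-0.1, 0.5, -0.9]
opening: 0.362
finger_force: 24.9
```

Request:
carry_out(dp=[[0,0,0.001],[0,0,0.001],[0,0,0.0005],[0,0,0],[0,0,0]], dr=[[0,0,0],[0,0,0],[0,0,0],[0,0,0],[0,0,0]], gripper=[0.3,0.3,0.3,0.3,0.3])

```text
clock: 6.65
ee_pos: [0.6887, 0.0211, 0.0313]
tcp_rot: [0.0, -0.1, 0.995, -0.0]
ft_force: [0.3, 0.1, 0.5]
opening: 0.361
finger_force: 24.9
```

```bash
python3 p.py .69 .02 .031 101.5
```

```text
clk 6.65 pos [0.6887 0.0211 0.0313] cl 101.5 turn z -0.0 tilt [-0.  0.  0.] | before [-0.0011 -0.0013  0.0003] | after [-0.0011 -0.0013  0.0003] F [0.3 0.1 0.5] op 0.361 ff 24.9
```

Request:
carry_out(dp=[[0,0,0.0007],[0,0,0],[0,0,0.0007],[0,0,0],[0,0,0]], dr=[[0,0,0],[0,0,0],[0,0,0],[0,0,0],[0,0,0]], gripper=[0.3,0.3,0.3,0.3,0.3])

```text
clock: 7.28
ee_pos: [0.6887, 0.0211, 0.0306]
tcp_rot: [0.0, -0.1, 0.995, -0.0]
ft_force: [-2.4, 0.0, 5.8]
opening: 0.359
finger_force: 25.3
```

Contact felt (5.8 N). Now I open a little and go up.

Request:
carry_out(dp=[[0,0,0],[0,0,0],[0,0,0],[0,0,-0.01],[0,0,-0.04]], dr=[[0,0,0],[0,0,0],[0,0,0],[0,0,0],[0,0,0]], gripper=[0.4,0.48,0.55,0.6,0.6])

```text
clock: 7.9
ee_pos: [0.686, 0.0212, 0.0777]
tcp_rot: [-0.003, -0.1, 0.995, 0.001]
ft_force: [-0.7, -0.6, -0.1]
opening: 0.598
finger_force: 0.0
```

Request:
carry_out(dp=[[0,0,-0.04],[0,0,-0.04],[0.03,0.02,0],[0.05,0.03,0],[0.05,0.03,0]], dr=[[0,0,0],[0,0,0],[0,0,0],[0,0,0],[0,0,0]], gripper=[0.6,0.6,0.7,0.7,0.7])

```text
clock: 8.52
ee_pos: [0.5444, 0.074, 0.1608]
tcp_rot: [0.001, -0.1, 0.995, 0.0]
ft_force: [0.2, -0.5, -0.7]
opening: 0.698
finger_force: 0.0
```

```bash
python3 - <<'E'
from m import *
a,_=shot('scene','s4');b,_=shot('top','t4')
red=lambda c:(c[...,0]>90)&(c[...,1]<50)&(c[...,2]<60)
fit('scene','s4',(215,260,215,255),red,(.01,.05),'pot');fit('top','t4',(236,270,145,185),red,(.01,.05),'pot')
y=lambda c:(c[...,0]>110)&(c[...,2]<c[...,0]-60)&(c[...,1]>.6*c[...,0])
fit('top','t4',(190,235,218,265),y,(.045,.067),'tin');fit('scene','s4',(305,360,190,240),y,(.045,.067),'tin')
g=lambda c:c[...,1]>c[...,0]+15
fit('scene','s4',(305,360,190,240),g,(.028,.041),'tape');fit('top','t4',(190,235,218,265),g,(.028,.041),'tape')
cv2.imwrite('pics/c5.png',cv2.resize(np.hstack([a[190:270,210:310,::-1],a[170:250,300:400,::-1]]),(800,320),interpolation=cv2.INTER_CUBIC))
E
python3 p.py .4575 .15 .15 106
```

```text
pot scene 84 rect [0.6852 0.0177] [0.039 0.029] 51.3 med [0.6883 0.0221 0.0297] circ [0.6866 0.0147] 0.0215
pot top 47 rect [0.6848 0.0209] [0.019 0.024] 89.0 med [0.6854 0.0208 0.0311] circ [0.6851 0.0209] 0.0128
tin top none
tin scene 162 rect [0.4587 0.152 ] [0.044 0.044] 62.0 med [0.4584 0.1519 0.0569] circ [0.4575 0.1524] 0.0237
tape scene 104 rect [0.4626 0.161 ] [0.041 0.056] 47.2 med [0.4732 0.1704 0.0341] circ [0.4571 0.1555] 0.0291
tape top none
clk 8.62 pos [0.5365 0.0751 0.1582] cl 101.6 turn z -4.36 tilt [ 0.14 -0.56  0.  ] | before [0.0622 0.0893 0.009 ] | after [0.0553 0.0938 0.0082] F [-0.6 -0.3 -0.6] op 0.699 ff 0.0
```

View pics/c5.png

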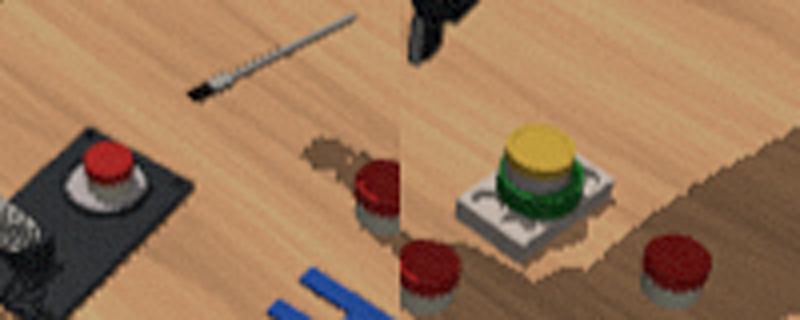

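The crop shows the pot standing in the well (crop (108,165)), with the tin still on the tape (540,150). Now the tin, closing along the tray's long axis (16°).

Request:
carry_out(dp=[[0.031,0.045,0.004],[0.031,0.044,0.004],[0,0,0],[0,0,0],[0,0,0]], dr=[[0,0,0],[0,0,0],[0,0,9.5],[0,0,9.5],[0,0,9.5]], gripper=[0.75,0.75,0.75,0.75,0.75])

```text
clock: 9.25
ee_pos: [0.4675, 0.1487, 0.1528]
tcp_rot: [0.001, 0.15, 0.989, 0.0]
ft_force: [0.5, 0.3, -0.8]
opening: 0.752
finger_force: 0.0
```

Request:
carry_out(dp=[[0,0,0],[0,0,0],[0,0,0],[0,0,0],[0,0,0]], dr=[[0,0,9.5],[0,0,9.5],[0,0,9.5],[0,0,9.5],[0,0,9.5]], gripper=[0.75,0.75,0.75,0.75,0.75])

```text
clock: 9.88
ee_pos: [0.4677, 0.1484, 0.1528]
tcp_rot: [0.001, 0.536, 0.844, 0.001]
ft_force: [-0.3, -0.1, -0.2]
opening: 0.752
finger_force: 0.0
```

Request:
carry_out(dp=[[0,0,0],[0,0,0],[0,0,0],[0,0,0],[0,0,0]], dr=[[0,0,9.5],[0,0,0],[0,0,0],[0,0,0],[0,0,0]], gripper=[0.75,0.75,0.75,0.75,0.75])

```text
clock: 10.5
ee_pos: [0.4668, 0.1484, 0.1519]
tcp_rot: [0.0, 0.602, 0.799, 0.0]
ft_force: [-0.0, 0.9, 0.1]
opening: 0.75
finger_force: 0.0
```

```bash
python3 p.py .4575 .15 .058 16; python3 -c "
from h import *;print(bot.sense()['joint_positions'])"
```

```text
clk 10.5 pos [0.4668 0.1484 0.1519] cl 16.0 turn z 0.04 tilt [ 0. -0.  0.] | before [ 0.0041 -0.0085  0.0939] | after [ 0.0041 -0.0085  0.0939] F [-0.   0.9  0.1] op 0.75 ff 0.0
[ 1.75706199e-01  1.09427028e-01 -4.39173302e-01  1.02215832e+00
  1.32033619e-05  1.46662314e+00]
```

Request:
carry_out(dp=[[0.004,-0.0085,0.03],[0,0,0.04],[0,0,0.018],[0,0,0.01],[0,0,0]], dr=[[0,0,0],[0,0,0],[0,0,0],[0,0,0],[0,0,0]], gripper=[0.75,0.75,0.75,0.75,0.75])

```text
clock: 11.12
ee_pos: [0.4573, 0.1499, 0.0536]
tcp_rot: [-0.0, 0.602, 0.799, -0.0]
ft_force: [0.0, -0.3, 0.3]
opening: 0.748
finger_force: 0.0
```

Request:
carry_out(dp=[[0,0,0],[0,0,0],[0,0,0],[0,0,0],[0,0,0]], dr=[[0,0,0],[0,0,0],[0,0,0],[0,0,0],[0,0,0]], gripper=[0.66,0.58,0.52,0.46,0.46])

```text
clock: 11.75
ee_pos: [0.4584, 0.15, 0.055]
tcp_rot: [0.001, 0.602, 0.799, 0.001]
ft_force: [-1.8, -0.7, 6.2]
opening: 0.527
finger_force: 25.2
```

```bash
python3 p.py .553 -.373 .12 16
```

```text
clk 11.75 pos [0.4584 0.15   0.055 ] cl 16.0 turn z 0.0 tilt [ 0.1   0.01 -0.  ] | before [-0.5289 -0.0531 -0.065 ] | after [-0.5288 -0.0532 -0.065 ] F [-1.8 -0.7  6.2] op 0.527 ff 25.2
```

Request:
carry_out(dp=[[0,0,-0.01],[0,0,-0.025],[0,0,-0.035],[-0.02,-0.002,0],[-0.04,-0.004,0]], dr=[[0,0,0],[0,0,0],[0,0,0],[0,0,0],[0,0,0]], gripper=[0.46,0.46,0.46,0.46,0.46])

```text
clock: 12.38
ee_pos: [0.4689, 0.0908, 0.1251]
tcp_rot: [0.001, 0.601, 0.799, 0.001]
ft_force: [0.5, -0.1, -1.1]
opening: 0.526
finger_force: 25.8
```

Request:
carry_out(dp=[[-0.055,-0.0055,0],[-0.055,-0.0055,0],[-0.055,-0.0055,0],[-0.055,-0.0055,0],[-0.055,-0.0055,0]], dr=[[0,0,0],[0,0,0],[0,0,0],[0,0,0],[0,0,0]], gripper=[0.46,0.46,0.46,0.46,0.46])

```text
clock: 13.0
ee_pos: [0.5178, -0.1832, 0.1244]
tcp_rot: [0.0, 0.602, 0.799, 0.0]
ft_force: [0.1, 0.7, -0.4]
opening: 0.525
finger_force: 25.8
```

Request:
carry_out(dp=[[-0.055,-0.0055,0],[-0.055,-0.0055,0],[-0.05,-0.005,0],[-0.03,-0.003,0],[-0.004,-0.001,0]], dr=[[0,0,0],[0,0,0],[0,0,0],[0,0,0],[0,0,0]], gripper=[0.46,0.46,0.46,0.46,0.46])

```text
clock: 13.62
ee_pos: [0.5522, -0.3756, 0.1241]
tcp_rot: [0.001, 0.603, 0.798, -0.0]
ft_force: [-0.3, -0.5, 0.2]
opening: 0.525
finger_force: 25.8
```

```bash
python3 p.py .553 -.373 .025 16
```

```text
clk 13.62 pos [ 0.5522 -0.3756  0.1241] cl 15.9 turn z -0.13 tilt [ 0.03  0.05 -0.  ] | before [0.0024 0.0015 0.0991] | after [0.0023 0.0015 0.0991] F [-0.3 -0.5  0.2] op 0.525 ff 25.8
```

Request:
carry_out(dp=[[0.002,0.0015,0.035],[0,0,0.04],[0,0,0.018],[0,0,0.008],[0,0,0]], dr=[[0,0,0],[0,0,0],[0,0,0],[0,0,0],[0,0,0]], gripper=[0.46,0.46,0.46,0.46,0.46])

```text
clock: 14.25
ee_pos: [0.5531, -0.3709, 0.0234]
tcp_rot: [0.0, 0.602, 0.799, 0.0]
ft_force: [0.0, -0.3, -0.1]
opening: 0.525
finger_force: 25.8
```

Request:
carry_out(dp=[[0,0,0.001],[0,0,0.001],[0,0,0.0005],[0,0,0],[0,0,0]], dr=[[0,0,0],[0,0,0],[0,0,0],[0,0,0],[0,0,0]], gripper=[0.46,0.46,0.46,0.46,0.46])

```text
clock: 14.88
ee_pos: [0.5528, -0.371, 0.0204]
tcp_rot: [0.0, 0.602, 0.799, -0.0]
ft_force: [-0.6, 0.3, -0.7]
opening: 0.522
finger_force: 25.8
```

Request:
carry_out(dp=[[0,0,0.0007],[0,0,0],[0,0,0.0007],[0,0,0],[0,0,0]], dr=[[0,0,0],[0,0,0],[0,0,0],[0,0,0],[0,0,0]], gripper=[0.46,0.46,0.46,0.46,0.46])

```text
clock: 15.5
ee_pos: [0.5529, -0.3711, 0.02]
tcp_rot: [0.0, 0.602, 0.799, -0.0]
ft_force: [-2.3, 1.2, 6.5]
opening: 0.532
finger_force: 26.5
```

Contact. Release and go up, heading back toward the stack.

Request:
carry_out(dp=[[0,0,0],[0,0,0],[0,0,0],[0,0,-0.01],[0,0,-0.04]], dr=[[0,0,0],[0,0,0],[0,0,0],[0,0,0],[0,0,0]], gripper=[0.57,0.61,0.65,0.65,0.65])

```text
clock: 16.12
ee_pos: [0.5507, -0.3693, 0.0669]
tcp_rot: [-0.003, 0.602, 0.799, 0.0]
ft_force: [-0.0, -0.5, 0.7]
opening: 0.651
finger_force: 0.0
```

Request:
carry_out(dp=[[0,0,-0.04],[0.03,0.003,-0.02],[0.05,0.005,0],[0.055,0.0055,0],[0.055,0.0055,0]], dr=[[0,0,0],[0,0,0],[0,0,0],[0,0,0],[0,0,0]], gripper=[0.8,0.8,0.85,0.85,0.85])

```text
clock: 16.75
ee_pos: [0.5187, -0.1819, 0.13]
tcp_rot: [0.001, 0.602, 0.798, 0.0]
ft_force: [-0.2, 0.4, 0.0]
opening: 0.85
finger_force: 0.0
```

```bash
cat > look.py <<'E'
from m import *
a,_=shot('scene','s5');b,_=shot('top','t5')
y=lambda c:(c[...,0]>100)&(c[...,2]<c[...,0]-50)&(c[...,1]>.6*c[...,0])
fit('scene','s5',(168,216,130,168),y,(.015,.04),'tin');fit('top','t5',(350,400,180,230),y,(.015,.04),'tin')
g=lambda c:c[...,1]>c[...,0]+10
fit('scene','s5',(305,360,190,240),g,(.025,.045),'tape');fit('top','t5',(190,235,218,265),g,(.025,.045),'tape')
any_=lambda c:np.ones(c.shape[:2],bool)
fit('top','t5',(190,235,218,265),any_,(.008,.024),'palette')
cv2.imwrite('pics/c6.png',cv2.resize(np.hstack([a[110:190,150:250,::-1],a[170:250,300:400,::-1]]),(800,320),interpolation=cv2.INTER_CUBIC))
E
python3 look.py; python3 p.py .454 .15 .13 88
```

```text
tin scene 86 rect [ 0.5528 -0.3674] [0.044 0.041] 14.1 med [ 0.5534 -0.368   0.0216] circ [ 0.5534 -0.3665] 0.0239
tin top 163 rect [ 0.5531 -0.3702] [0.042 0.043] 82.3 med [ 0.553  -0.3692  0.0219] circ [ 0.553  -0.3697] 0.0233
tape scene 185 rect [0.4574 0.1552] [0.058 0.055] 27.4 med [0.4666 0.1599 0.0346] circ [0.4564 0.1552] 0.0304
tape top 145 rect [0.4551 0.1524] [0.053 0.055] 89.5 med [0.4547 0.1481 0.035 ] circ [0.455  0.1513] 0.0287
palette top 267 rect [0.4538 0.1487] [0.059 0.094] 88.7 med [0.4345 0.1438 0.0145] circ [0.4536 0.1481] 0.0548
clk 16.85 pos [ 0.5162 -0.1782  0.1291] cl 16.3 turn z -71.73 tilt [-0.11 -0.21  0.  ] | before [3.325e-01 3.220e-02 2.000e-04] | after [ 0.0736  0.3258 -0.0009] F [-0.  -0.2 -1. ] op 0.848 ff 0.0
```

View pics/c6.png

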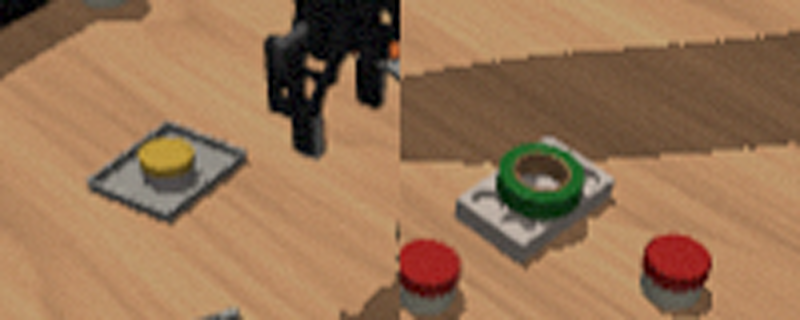

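The crop shows the tin flat in the tray (crop (167,160)), with the tape still on the palette (540,180). Next the tape, at (0.455,0.151).

Request:
carry_out(dp=[[0.055,0.0054,0],[0.055,0.0054,0],[0.055,0.0054,0],[0.055,0.0054,0],[0.055,0.0054,0]], dr=[[0,0,0],[0,0,0],[0,0,0],[0,0,0],[0,0,0]], gripper=[0.88,0.88,0.88,0.88,0.88])

```text
clock: 17.48
ee_pos: [0.4695, 0.0898, 0.13]
tcp_rot: [0.001, 0.602, 0.798, 0.001]
ft_force: [1.1, 0.6, 0.2]
opening: 0.877
finger_force: 0.0
```

Request:
carry_out(dp=[[0.055,0.0054,0],[0,0,0],[0,0,0],[0,0,0],[0,0,0]], dr=[[0,0,0],[0,0,-10.25],[0,0,-10.25],[0,0,-10.25],[0,0,-10.25]], gripper=[0.88,0.88,0.88,0.88,0.88])

```text
clock: 18.1
ee_pos: [0.4599, 0.1428, 0.1298]
tcp_rot: [0.001, 0.281, 0.96, 0.0]
ft_force: [-0.2, 0.5, 0.6]
opening: 0.879
finger_force: 0.0
```

Request:
carry_out(dp=[[0,0,0],[0,0,0],[0,0,0],[0,0,0],[0,0,0]], dr=[[0,0,-10.25],[0,0,-10.25],[0,0,-10.25],[0,0,0],[0,0,0]], gripper=[0.88,0.88,0.88,0.88,0.88])

```text
clock: 18.73
ee_pos: [0.4594, 0.1428, 0.1294]
tcp_rot: [0.0, 0.021, 1.0, 0.0]
ft_force: [-0.3, 1.1, -0.2]
opening: 0.879
finger_force: 0.0
```

```bash
python3 p.py .455 .151 .034 88
```

```text
clk 18.73 pos [0.4594 0.1428 0.1294] cl 87.6 turn z -0.42 tilt [ 0.    0.05 -0.  ] | before [0.0048 0.008  0.0954] | after [0.0047 0.008  0.0954] F [-0.3  1.1 -0.2] op 0.879 ff 0.0
```

Request:
carry_out(dp=[[0.0045,0.008,0.03],[0,0,0.04],[0,0,0.016],[0,0,0.009],[0,0,0]], dr=[[0,0,-0.4],[0,0,0],[0,0,0],[0,0,0],[0,0,0]], gripper=[0.88,0.88,0.88,0.88,0.88])

```text
clock: 19.35
ee_pos: [0.4551, 0.1511, 0.0342]
tcp_rot: [0.0, 0.016, 1.0, 0.0]
ft_force: [-0.1, -0.5, 0.5]
opening: 0.879
finger_force: 0.0
```

Request:
carry_out(dp=[[0,0,0],[0,0,0],[0,0,0],[0,0,0],[0,0,0]], dr=[[0,0,0],[0,0,0],[0,0,0],[0,0,0],[0,0,0]], gripper=[0.8,0.72,0.66,0.61,0.6])

```text
clock: 19.98
ee_pos: [0.4556, 0.1514, 0.0352]
tcp_rot: [0.001, 0.016, 1.0, 0.0]
ft_force: [-1.6, 0.1, 5.4]
opening: 0.66
finger_force: 25.4
```

```bash
python3 p.py .436 -.1535 .12 88
```

```text
clk 19.98 pos [0.4556 0.1514 0.0352] cl 88.1 turn z 0.13 tilt [ 0.03  0.1  -0.  ] | before [ 0.0095 -0.3053 -0.085 ] | after [ 0.009  -0.3054 -0.0848] F [-1.6  0.1  5.4] op 0.66 ff 25.4
```

Request:
carry_out(dp=[[0,0,-0.01],[0,0,-0.03],[0,0,-0.045],[0.001,-0.015,0],[0.001,-0.035,0]], dr=[[0,0,0],[0,0,0],[0,0,0],[0,0,0],[0,0,0]], gripper=[0.6,0.6,0.6,0.6,0.6])

```text
clock: 20.6
ee_pos: [0.4513, 0.1011, 0.1195]
tcp_rot: [0.001, 0.015, 1.0, 0.0]
ft_force: [0.3, -0.3, -1.0]
opening: 0.659
finger_force: 26.9
```

Request:
carry_out(dp=[[0.002,-0.055,0],[0.002,-0.055,0],[0.002,-0.055,0],[0.001,-0.05,0],[0.0005,-0.035,0]], dr=[[0,0,0],[0,0,0],[0,0,0],[0,0,0],[0,0,0]], gripper=[0.6,0.6,0.6,0.6,0.6])

```text
clock: 21.22
ee_pos: [0.4342, -0.1505, 0.1183]
tcp_rot: [-0.001, 0.017, 1.0, 0.0]
ft_force: [0.9, -0.0, -1.1]
opening: 0.661
finger_force: 26.9
```

Request:
carry_out(dp=[[0,-0.005,0],[0,0,0],[0,0,0],[0,0,0],[0,0,0]], dr=[[0,0,0],[0,0,0],[0,0,0],[0,0,0],[0,0,0]], gripper=[0.6,0.6,0.6,0.6,0.6])

```text
clock: 21.85
ee_pos: [0.4354, -0.1527, 0.119]
tcp_rot: [-0.0, 0.016, 1.0, 0.0]
ft_force: [-0.4, 0.4, -0.1]
opening: 0.657
finger_force: 26.9
```

```bash
python3 p.py .436 -.1535 .0275 88; cat > look2.py <<'E'
from m import *
a,_=shot('scene','s6');b,_=shot('top','t6')
g=lambda c:c[...,1]>c[...,0]+10
fit('scene','s6',(220,300,80,190),g,(.08,.15),'tape');fit('top','t6',(280,345,210,280),g,(.08,.15),'tape')
cv2.imwrite('pics/c7.png',cv2.resize(a[100:200,205:305,::-1],(600,600),interpolation=cv2.INTER_CUBIC))
E
python3 look2.py
```

```text
clk 21.85 pos [ 0.4354 -0.1527  0.119 ] cl 88.2 turn z 0.22 tilt [ 0. -0.  0.] | before [-0.0006 -0.0008  0.0915] | after [-0.0006 -0.0008  0.0915] F [-0.4  0.4 -0.1] op 0.657 ff 26.9
tape scene 104 rect [ 0.447  -0.1557] [0.061 0.032] 63.0 med [ 0.455  -0.145   0.1165] circ [ 0.4387 -0.151 ] 0.0312
tape top none
```

View pics/c7.png

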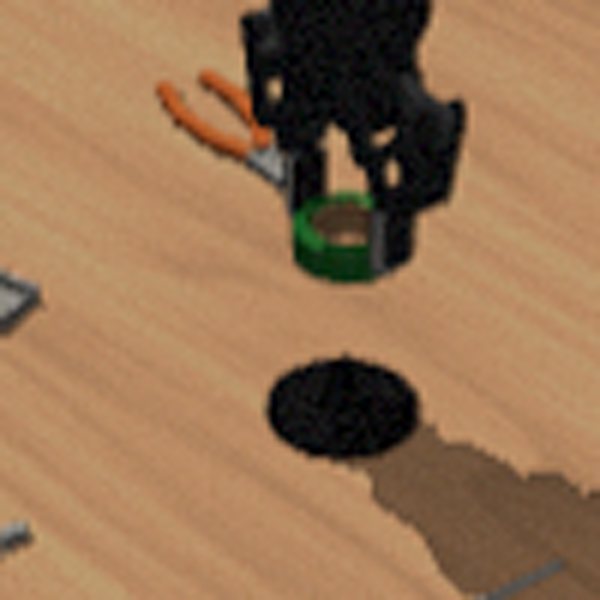

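The crop shows the tape held level (crop (350,235)) above the holder (340,410). Lowering it over the spindle.

Request:
carry_out(dp=[[0,-0.0008,0.03],[0,0,0.03],[0,0,0.02],[0,0,0.01],[0,0,0]], dr=[[0,0,0],[0,0,0],[0,0,0],[0,0,0],[0,0,0]], gripper=[0.6,0.6,0.6,0.6,0.6])

```text
clock: 22.58
ee_pos: [0.435, -0.1539, 0.0286]
tcp_rot: [-0.001, 0.016, 1.0, 0.0]
ft_force: [0.5, 0.3, 0.3]
opening: 0.656
finger_force: 26.9
```

Request:
carry_out(dp=[[0,0,0.001],[0,0,0.001],[0,0,0.0007],[0,0,0],[0,0,0]], dr=[[0,0,0],[0,0,0],[0,0,0],[0,0,0],[0,0,0]], gripper=[0.6,0.6,0.6,0.6,0.6])

```text
clock: 23.2
ee_pos: [0.4354, -0.1542, 0.0264]
tcp_rot: [0.0, 0.016, 1.0, -0.0]
ft_force: [1.1, 0.3, -0.1]
opening: 0.66
finger_force: 26.9
```

Request:
carry_out(dp=[[0,0,0.0006],[0,0,0],[0,0,0.0006],[0,0,0],[0,0,0]], dr=[[0,0,0],[0,0,0],[0,0,0],[0,0,0],[0,0,0]], gripper=[0.6,0.6,0.6,0.6,0.6])

```text
clock: 23.82
ee_pos: [0.4354, -0.1542, 0.0253]
tcp_rot: [-0.0, 0.016, 1.0, -0.0]
ft_force: [-0.3, 0.6, 2.7]
opening: 0.657
finger_force: 27.2
```

Contact at about the predicted height. Release and up.

Request:
carry_out(dp=[[0,0,0.0003],[0,0,0],[0,0,0],[0,0,-0.01],[0,0,-0.04]], dr=[[0,0,0],[0,0,0],[0,0,0],[0,0,0],[0,0,0]], gripper=[0.7,0.76,0.82,0.85,0.85])

```text
clock: 24.45
ee_pos: [0.4332, -0.1531, 0.0738]
tcp_rot: [-0.002, 0.016, 1.0, 0.001]
ft_force: [0.9, 0.2, 0.0]
opening: 0.853
finger_force: 0.0
```

Request:
carry_out(dp=[[0,0,-0.04],[0,0.04,0],[0,0.055,0],[0,0.055,0],[0,0.05,0]], dr=[[0,0,0],[0,0,0],[0,0,0],[0,0,0],[0,0,0]], gripper=[0.85,0.85,0.85,0.85,0.85])

```text
clock: 25.08
ee_pos: [0.442, 0.0474, 0.1157]
tcp_rot: [0.001, 0.016, 1.0, 0.0]
ft_force: [0.6, 0.3, -0.1]
opening: 0.849
finger_force: 0.0
```

```bash
cat > look3.py <<'E'
from m import *
a,_=shot('scene','s7');b,_=shot('top','t7')
g=lambda c:c[...,1]>c[...,0]+10
fit('scene','s7',(235,290,140,190),g,(.015,.05),'tape');fit('top','t7',(280,345,215,275),g,(.015,.05),'tape')
any_=lambda c:np.ones(c.shape[:2],bool)
grey=lambda c:(abs(c[...,0]-c[...,2])<30)
fit('top','t7',(190,235,218,265),any_,(.008,.024),'palette');fit('scene','s7',(305,360,190,240),grey,(.008,.024),'palette')
cv2.imwrite('pics/c8.png',cv2.resize(np.hstack([a[120:200,205:305,::-1],a[170:250,300:400,::-1]]),(800,320),interpolation=cv2.INTER_CUBIC))
E
python3 look3.py;python3 p.py .454 .149 .12 88
```

```text
tape scene 132 rect [ 0.4367 -0.1504] [0.057 0.057] 69.6 med [ 0.4445 -0.1417  0.0236] circ [ 0.4349 -0.1502] 0.0309
tape top 161 rect [ 0.4338 -0.1534] [0.053 0.056] 87.2 med [ 0.4325 -0.1527  0.0252] circ [ 0.4346 -0.1538] 0.029
palette top 80 rect [0.4542 0.1741] [0.008 0.093] 87.9 med [0.4495 0.1748 0.0152] circ [0.4543 0.1735] 0.0468
palette scene 574 rect [0.4554 0.1524] [0.06  0.101] 88.9 med [0.4568 0.1543 0.0147] circ [0.4554 0.1531] 0.0569
clk 25.18 pos [0.4416 0.0494 0.1155] cl 88.5 turn z 0.52 tilt [ 0.09  0.04 -0.  ] | before [-0.0098  0.0999 -0.0043] | after [-0.0089  0.0999 -0.0045] F [-0.  -0.4 -0.1] op 0.847 ff 0.0
```

View pics/c8.png

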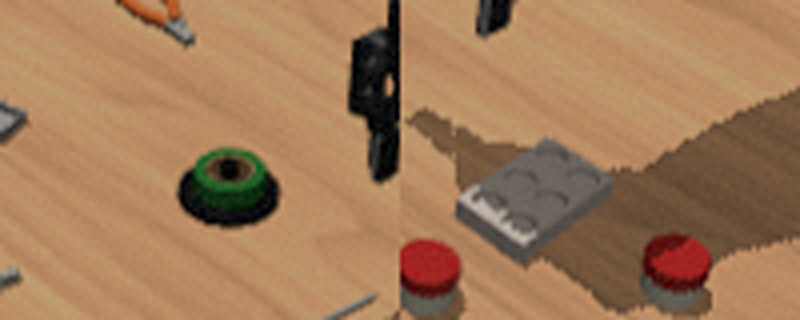

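The crop shows the tape flat over the spindle (crop (230,175)), leaving the palette alone at (535,200). Last, the palette.

Request:
carry_out(dp=[[-0.0045,0.05,0],[-0.0045,0.05,0],[0,0,0],[0,0,0.03],[0,0,0.03]], dr=[[0,0,0.5],[0,0,0],[0,0,0],[0,0,0],[0,0,0]], gripper=[0.88,0.88,0.88,0.88,0.88])

```text
clock: 25.8
ee_pos: [0.4552, 0.1441, 0.0549]
tcp_rot: [0.001, 0.021, 1.0, -0.0]
ft_force: [0.4, -0.7, -0.6]
opening: 0.876
finger_force: 0.0
```

```bash
python3 p.py .4545 .149 .016 88
```

```text
clk 25.8 pos [0.4552 0.1441 0.0549] cl 87.6 turn z -0.41 tilt [-0.03  0.1   0.  ] | before [0.001  0.0049 0.0389] | after [0.0009 0.0049 0.0389] F [ 0.4 -0.7 -0.6] op 0.876 ff 0.0
```

Request:
carry_out(dp=[[0.0005,0.005,0.01],[0,0,0.02],[0,0,0.008],[0,0,0],[0,0,0]], dr=[[0,0,0],[0,0,0],[0,0,0],[0,0,0],[0,0,0]], gripper=[0.88,0.88,0.88,0.88,0.88])

```text
clock: 26.42
ee_pos: [0.455, 0.1503, 0.0176]
tcp_rot: [0.001, 0.021, 1.0, 0.0]
ft_force: [-1.0, -0.6, 0.1]
opening: 0.882
finger_force: 0.0
```

Request:
carry_out(dp=[[0,0,0],[0,0,0],[0,0,0],[0,0,0],[0,0,0]], dr=[[0,0,0],[0,0,0],[0,0,0],[0,0,0],[0,0,0]], gripper=[0.8,0.72,0.66,0.61,0.6], grip_force=50)

```text
clock: 27.05
ee_pos: [0.4545, 0.1504, 0.0177]
tcp_rot: [0.0, 0.02, 1.0, -0.0]
ft_force: [-0.5, -0.8, 6.8]
opening: 0.667
finger_force: 52.2
```

```bash
python3 p.py .5395 .3978 .10 83.3
```

```text
clk 27.05 pos [0.4545 0.1504 0.0177] cl 87.7 turn z 4.38 tilt [-0.    0.04  0.  ] | before [-0.0749  0.2506 -0.0822] | after [-0.0555  0.2556 -0.0823] F [-0.5 -0.8  6.8] op 0.667 ff 52.2
```

Request:
carry_out(dp=[[0,0,-0.008],[0,0,-0.03],[0,0,-0.044],[-0.005,0.015,0],[-0.009,0.03,0]], dr=[[0,0,0],[0,0,0],[0,0,0],[0,0,0],[0,0,0]], gripper=[0.6,0.6,0.6,0.6,0.6])

```text
clock: 27.68
ee_pos: [0.4696, 0.1949, 0.0985]
tcp_rot: [-0.0, 0.021, 1.0, -0.0]
ft_force: [0.3, -0.4, -2.4]
opening: 0.662
finger_force: 54.7
```

Request:
carry_out(dp=[[-0.014,0.048,0],[-0.014,0.048,0],[-0.014,0.048,0],[-0.012,0.04,0],[-0.007,0.022,0]], dr=[[0,0,0],[0,0,0],[0,0,0],[0,0,0],[0,0,0]], gripper=[0.6,0.6,0.6,0.6,0.6])

```text
clock: 28.3
ee_pos: [0.5389, 0.4005, 0.0967]
tcp_rot: [-0.001, 0.02, 1.0, -0.0]
ft_force: [1.3, -0.3, -2.1]
opening: 0.659
finger_force: 54.7
```

Request:
carry_out(dp=[[0,0,0],[0,0,0],[0,0,0],[0,0,0],[0,0,0]], dr=[[0,0,2.2],[0,0,2.2],[0,0,0],[0,0,0],[0,0,0]], gripper=[0.6,0.6,0.6,0.6,0.6])

```text
clock: 28.92
ee_pos: [0.5391, 0.398, 0.0984]
tcp_rot: [-0.0, 0.059, 0.998, -0.0]
ft_force: [0.4, -0.3, -2.5]
opening: 0.666
finger_force: 54.7
```

```bash
python3 p.py .5395 .3978 .028 83.3; python3 - <<'E'
from m import *
a,_=shot('scene','s8');b,_=shot('top','t8')
grey=lambda c:(abs(c[...,0]-c[...,2])<30)&(c.min(-1)>60)
fit('scene','s8',(330,460,190,340),grey,(.07,.12),'palette')
fit('top','t8',(100,165,180,250),grey,(.07,.12),'palette')
cv2.imwrite('pics/c9.png',cv2.resize(a[180:340,330:490,::-1],(600,600),interpolation=cv2.INTER_CUBIC))
E
```

```text
clk 28.93 pos [0.5391 0.398  0.0984] cl 83.3 turn z -0.04 tilt [-0.02 -0.03  0.  ] | before [-0.0004 -0.0001  0.0704] | after [-0.0004 -0.0001  0.0704] F [ 0.4 -0.3 -2.5] op 0.666 ff 54.7
palette scene 955 rect [0.5422 0.3972] [0.066 0.094] 82.4 med [0.5581 0.3954 0.095 ] circ [0.543  0.3995] 0.0533
palette top 260 rect [0.5107 0.3988] [0.061 0.042] 83.1 med [0.5088 0.3959 0.0942] circ [0.5091 0.4001] 0.0341
```

View pics/c9.png

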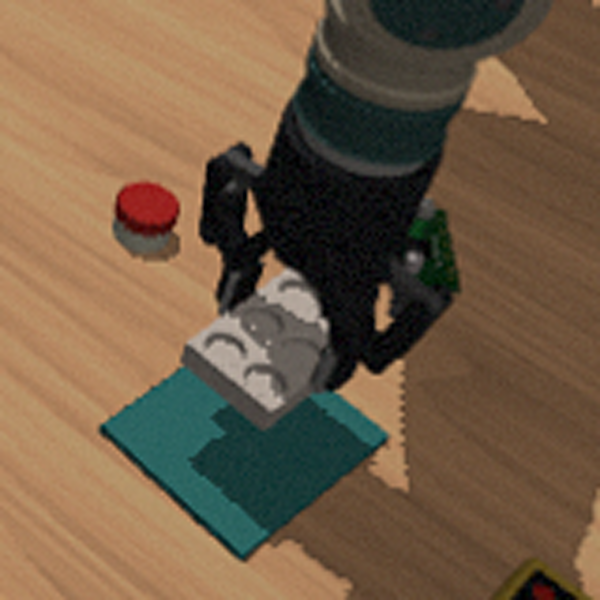

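The crop shows the palette level in the fingers (crop (262,350)) and lined up over the mat (245,455). Lowering.

Request:
carry_out(dp=[[0.001,0,0.02],[0,0,0.025],[0,0,0.017],[0,0,0.008],[0,0,0]], dr=[[0,0,0],[0,0,0],[0,0,0],[0,0,0],[0,0,0]], gripper=[0.6,0.6,0.6,0.6,0.6])

```text
clock: 29.65
ee_pos: [0.538, 0.3979, 0.0279]
tcp_rot: [-0.001, 0.059, 0.998, -0.0]
ft_force: [0.4, -0.1, -2.1]
opening: 0.666
finger_force: 54.6
```

Request:
carry_out(dp=[[0,0,0.001],[0,0,0.0007],[0,0,0.0005],[0,0,0],[0,0,0]], dr=[[0,0,0],[0,0,0],[0,0,0],[0,0,0],[0,0,0]], gripper=[0.6,0.6,0.6,0.6,0.6])

```text
clock: 30.28
ee_pos: [0.5385, 0.3982, 0.0268]
tcp_rot: [0.0, 0.059, 0.998, 0.0]
ft_force: [-0.6, -0.3, -2.3]
opening: 0.661
finger_force: 54.6
```

Request:
carry_out(dp=[[0,0,0.0006],[0,0,0],[0,0,0],[0,0,0],[0,0,0]], dr=[[0,0,0],[0,0,0],[0,0,0],[0,0,0],[0,0,0]], gripper=[0.6,0.6,0.6,0.6,0.6])

```text
clock: 30.9
ee_pos: [0.5384, 0.3982, 0.026]
tcp_rot: [0.0, 0.059, 0.998, 0.0]
ft_force: [-0.3, 0.6, -2.8]
opening: 0.659
finger_force: 54.6
```

Request:
carry_out(dp=[[0,0,0.0006],[0,0,0],[0,0,0.0005],[0,0,0],[0,0,0]], dr=[[0,0,0],[0,0,0],[0,0,0],[0,0,0],[0,0,0]], gripper=[0.6,0.6,0.6,0.6,0.6])

```text
clock: 31.52
ee_pos: [0.5385, 0.3983, 0.0258]
tcp_rot: [0.0, 0.059, 0.998, 0.0]
ft_force: [-3.3, -1.8, 5.4]
opening: 0.659
finger_force: 55.5
```

Contact. Release, go up, and check everything.

Request:
carry_out(dp=[[0,0,0],[0,0,0],[0,0,0],[0,0,-0.01],[0,0,-0.04]], dr=[[0,0,0],[0,0,0],[0,0,0],[0,0,0],[0,0,0]], gripper=[0.7,0.78,0.84,0.88,0.88])

```text
clock: 32.15
ee_pos: [0.5362, 0.3968, 0.0729]
tcp_rot: [-0.003, 0.059, 0.998, -0.002]
ft_force: [-0.2, -0.5, 0.0]
opening: 0.88
finger_force: 0.0
```

Request:
carry_out(dp=[[0,0,-0.05],[0,0,-0.05],[0.05,0,-0.02],[0.05,0,0],[0.05,0,0]], dr=[[0,0,0],[0,0,0],[0,0,0],[0,0,0],[0,0,0]], gripper=[0.88,0.88,0.88,0.88,0.88])

```text
clock: 32.78
ee_pos: [0.3885, 0.4162, 0.1964]
tcp_rot: [0.001, 0.059, 0.998, 0.001]
ft_force: [-0.5, 1.0, 0.9]
opening: 0.878
finger_force: 0.0
```

Request:
carry_out(dp=[[0,0,0],[0,0,0],[0,0,0],[0,0,0],[0,0,0]], dr=[[0,0,0],[0,0,0],[0,0,0],[0,0,0],[0,0,0]], gripper=[0.88,0.88,0.88,0.88,0.88])

```text
clock: 33.4
ee_pos: [0.3901, 0.4157, 0.1947]
tcp_rot: [-0.0, 0.059, 0.998, -0.0]
ft_force: [0.6, 0.0, 0.3]
opening: 0.878
finger_force: 0.0
```

```bash
python3 - <<'E'
from m import *
a,_=shot('scene','s9');b,_=shot('top','t9')
white=lambda c:(abs(c[...,0]-c[...,2])<30)&(c.min(-1)>45);teal=lambda c:(c[...,1]>c[...,0]+25)&(c[...,2]>c[...,0]+15)
fit('scene','s9',(345,445,250,335),white,(.012,.04),'palette');fit('scene','s9',(345,445,250,335),lambda c:white(c)|teal(c),(-.005,.04),'mat+pal');fit('top','t9',(100,165,180,250),white,(.012,.04),'palette')
g=lambda c:c[...,1]>c[...,0]+10
fit('scene','s9',(235,290,140,190),g,(.015,.05),'tape')
red=lambda c:(c[...,0]>90)&(c[...,1]<50)&(c[...,2]<60)
fit('top','t9',(236,270,145,185),red,(.01,.05),'pot')
E
```

```text
palette scene 1074 rect [0.5397 0.3991] [0.059 0.099] 84.0 med [0.5425 0.4002 0.0231] circ [0.54   0.3988] 0.0562
mat+pal scene 2464 rect [0.5364 0.3969] [0.111 0.146] 82.9 med [0.5518 0.4038 0.0086] circ [0.5371 0.3991] 0.0883
palette top 554 rect [0.538  0.3986] [0.06  0.097] 86.7 med [0.5383 0.397  0.0215] circ [0.5379 0.3963] 0.0559
tape scene 127 rect [ 0.437  -0.1512] [0.058 0.056] 11.0 med [ 0.4455 -0.1418  0.0234] circ [ 0.4352 -0.153 ] 0.0322
pot top 47 rect [0.6843 0.0209] [0.019 0.024] 89.5 med [0.6856 0.0209 0.0308] circ [0.6852 0.0209] 0.0131
```

View pics/s9.png

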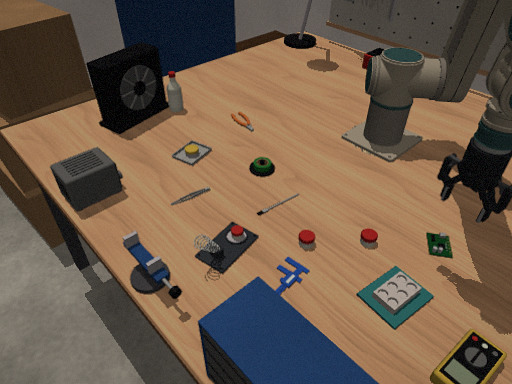

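The final scene shows the pot in the well (237,232), the tin in the tray (192,152), the tape on the holder (262,165) and the palette centred on the mat (397,290). The caliper and tweezers have not moved, and the arm is clear.

```bash
python3 -c "
from rig import bot;print(bot.job_done())"
```

```text
the job is handed in; nothing more can be done
None
```

I handed the job in at about 33 s of the 122 s: the final pictures show the pot in the well, the tin in the tray, the tape over the spindle and the palette centred on the mat, with caliper and tweezers unmoved; no verdict was returned.

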